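# Scan a glaze-stain jar in the leaning cradle

### The arm

A 6-joint arm with a two-finger parallel gripper is mounted at the origin on the work surface. World frame = base frame: x ahead of the robot, y to its left, z up, the work surface at z = 0. Lengths are in mm, angles in rad, forces in N, time in s.
With the tool pointing down it reaches from about 350 to 975 mm from the base axis. Payload 7.1 kg.
Tool frame: the origin (TCP) lies at the very end of the fingers, on their centre line; the grasp point (between the pads) lies 19 mm behind it; z points along the fingers, y is the direction in which the jaws open and shut (so a half turn about z gives the same grasp; the last joint's range is limited). The gripper opens to 88 mm and grips with 3 to 60 N. Pads are 20 mm wide; open, the fingers measure 115 mm over their backs; the gripper's body (75 mm by 178 mm) begins 61 mm behind the grasp point.
Start: joints at [1.126, 0.423, 1.63, -0, 1.089, -0.019], TCP at [258.123, 569.19, 222.675] pointing down, gripper open.
Joint ranges: [-3, 3], [-0.9, 2.11], [0.09, 2.58], [-1.31, 4.45], [0.11, 2.69], [-2.54, 2.54]. Speed limits (rad/s): [2.39, 2.39, 3.01, 3.14, 3.14, 3.14].

### API

Orientations are given as a rotation vector (axis times angle).
In Python, from workcell import * gives the robot as it stands.
- The arm moves only by the tool play_rows, never from a script. Its argument "plan" is text: rows parted by semicolons, each of 7 numbers parted by spaces: the finger opening in cm, from 0 to 8.78, then the shift along the tool's x, y, z in cm, then the turn, a rotation vector about the tool's x, y, z in degrees. A call has 1 to 20 rows; each row shifts and turns the commanded pose from where the row before left it, along the tool's axes as they then stand; what a row does not reach is not made up. A row lasts 1/8 s, in which the tool goes at most 62.5 mm and 10.7 degrees, less where a joint would pass 70% of its speed; a pose out of reach is approached as far as the arm can. A call is refused whole if a number of a shift passes 6.25 or a number of a turn 10.7, either way. A call with a gripper value outside its range is refused whole. The fingers move at their own pace and stop on an object; the grip force is fixed at half the most. Time passes only in rows, so rows that do not move let the fingers close. It gives the time, the measured TCP pose, the force and the opening at its end, in the units of the state.
- get_obs(): the state, without advancing time (a new reading comes with each control period).
- get_image(name): name is "side" or "top" or "wrist"; returns a dict with "pixels" (480x640x3 uint8, red, green, blue), "range_z" (480x640 float32, mm along the optical axis (not along the pixel's ray), 0 where there is no reading), "fx", "fy", "cx", "cy" (pixels), "eye" and "attitude" of the camera in the world. Camera axes: x right, y down, z forward; pixel columns grow to the right and rows downward; lengths in mm; the calibration is good to about 2 mm. A picture is of the moment at which its call begins.
- close_job(): hands the job in, once; it reports no verdict.
The state is a dict: "t": time; "qpos": joint angles; "qvel": joint speeds; "joint_torque": joint torques, N m; "ee_pos": TCP position; "orientation": TCP orientation; "ft_force": force on the tool from outside, world axes, zero at the start; "moment": the same for the moment, N m; "width": finger opening in mm.
Only numpy, scipy, OpenCV 4.12 (cv2) and the standard library are available. Lean on these libraries where they do the work, as an engineer would, in place of code of your own. Each camera call takes 0.05 s, during which the arm holds its last target. There are 200 camera calls.

### The job

Take the stain jar with the orange lid and set it, without dropping it, fully home in the leaning cradle of the scanning station, turned so that its yellow code label squarely faces the red scanner window. Let go of it, then press the green read key all the way down and release it, with the jar staying as it is. Leave the other jars and everything else on the table where they are.

Things in the scene. Friction and masses are not known exactly. Their poses are not given: they have to be found in the camera images.
- jar_orange: rigid closed jar to scan: white cylinder 50 mm diameter, 95 mm high, topped by an orange lid 44 mm diameter, 18 mm high (113 mm in all); 150 to 300 g. Origin: centre of its underside; z up its axis, x from the axis through its yellow label's middle. A black bar on the lid runs from the centre towards the label. Starts upright at any yaw on the batt, one of three jars 95 mm or more apart
- jar_orange_mark (a point): middle of the yellow label with black bars (24 x 34 mm) on the orange jar's side: 25 mm from the jar's axis along jar x, 30 mm above its underside
- jar_blue: a white stain jar like the others but with a blue lid; same sizes and axes as jar_orange; a bystander to leave in place
- jar_green: a white stain jar like the others but with a green lid; same sizes and axes as jar_orange; a bystander to leave in place
- cradle: fixed leaning cradle. Origin: where the centre of a seated jar's underside rests, 40 mm above the table. z: a seated jar's axis, leaning 30 deg with its top towards the robot side; x: from jar to scanner, 30 deg upward. Floor plate at z = 0, 130 x 96 mm; on -x a blue V of two plates 46 mm high that the jar's side leans against; sides open. Jar home, label to scanner: its axes match these
- batt: fixed white slab 200 x 400 x 20 mm on which the three jars stand in a row along its y; origin under its centre
- scan_window (a point): middle of the red window (36 x 30 mm) on the black scanner block, in the face that looks along cradle -x at the jar: cradle x 40 mm, z 30 mm, 15 mm clear of a seated jar. The block is 64 mm wide, 46 mm high along cradle z, from cradle x 40 to 84 mm, with a yellow plate on top
- read_key_top (a point): top centre of the green round read key (32 mm diameter), which faces straight up, on the station's grey base plate 115 mm to the +y side of the cradle
- read_key (a joint): read key travel in m: 0 when up, 0.006 fully down; sprung back by itself; about 5 N to push fully down
- test_tiles: bystander: stack of three glazed test tiles 50 x 50 x 21 mm, origin under its centre
- glaze_bowl: bystander: terracotta bowl 100 mm across, 50 mm high, origin under its centre
- glaze_brush: bystander: brush lying on the table, origin at its underside near the middle
- witness_cones: bystander: clay plaque 20 x 90 mm with three small cones, 57 mm high, origin under its centre
- wood_rib: bystander: flat wooden rib 50 x 100 x 6 mm, origin under its centre

How it is judged:
By the outcome, as a careful person would: the job done as asked, in the order asked, and still so for the second after the job is handed in, with the robot touching nothing.
It also fails if it takes over 48 s, if anything falls off the work surface, if the arm or the gripper's body presses on something with over 40 N, if the wrist force passes 120 N, or if a joint passes its speed limit or range.

## Working session

There is one attempt and no reset: what is moved stays moved. The work goes in short steps, Python scripts to look and compute and a tool call to move; the robot and the scene stay as the last step left them, time stands still between calls to the robot, and variables do not carry over. Pictures are saved under pics/ and viewed, about 8 in all and at most 12, crops included, and the job is handed in when it is done.

Besides the shell and the picture viewer there is one more tool, called after "Request:" by a JSON object that holds its "method" and its "body". play_rows: Moves the arm, as the interface text tells. Its arguments: {"type":"object","properties":{"plan":{"type":"string"}},"required":["plan"]}

```bash
ls; mkdir -p pics
cat > h.py <<'E'
from workcell import *
import numpy as np, cv2
from scipy.spatial.transform import Rotation as R
def cam(n):
    d=get_image(n); np.savez(''+n+'.npz',**d); return d
def save(d,f): cv2.imwrite('pics/'+f,np.ascontiguousarray(d['pixels'][:,:,::-1]))
E
python3 - <<'E'
from h import *
for n in ('top','side'):
    d=cam(n); save(d,n+'0.png'); print(n,d['eye'],d['attitude'],d['fx'],d['cx'],d['cy'])
o=get_obs(); print(o)
E
```

```text
pics
top [395.61375805 -58.40879108 992.09323827] [-2.12201805  2.10973359 -0.19026348] 472.77280827875904 320.73573095074306 236.83866575563894
side [ 515.41019502 -955.8831473   708.14965954] [-2.19146815  0.05407648 -0.02498139] 472.68601672682786 316.3418470421766 233.79502781807528
{'t': 0.1, 'qpos': array([ 1.12602893e+00,  4.23783670e-01,  1.63054548e+00,  5.01961285e-05,
        1.08865555e+00, -1.90216730e-02]), 'qvel': array([ 0.00066483, -0.00252343, -0.00164342, -0.00069217, -0.00085865,
       -0.00062347]), 'joint_torque': array([ 9.65103027e-04, -5.45611775e+01, -2.74322069e+01,  6.44786353e-02,
        1.86704641e-02,  6.13772755e-06]), 'ee_pos': array([257.89306514, 568.78048109, 221.99418681]), 'orientation': array([-6.63679355e-01, -3.07031721e+00,  2.11179612e-03]), 'ft_force': array([ 0.02061256, -1.07414792,  0.38422676]), 'moment': array([ 0.0276144 , -0.03067368,  0.01998543]), 'width': 87.71553530841584}
```

View pics/top0.png

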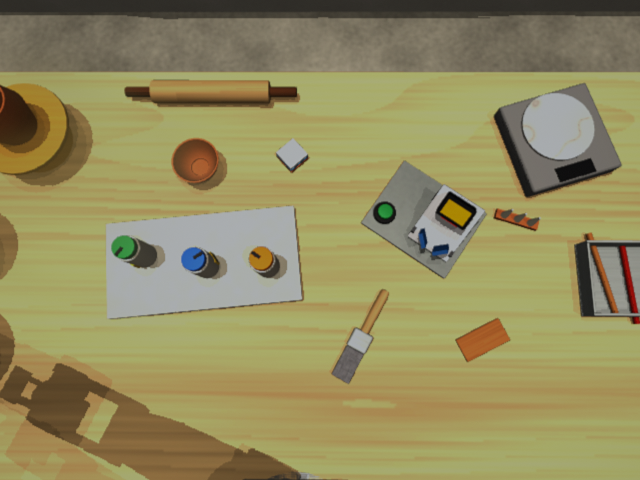

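View pics/side0.png

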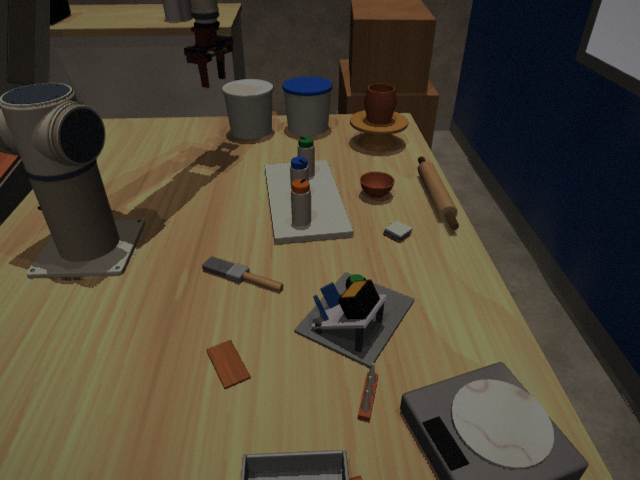

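The top view shows the orange jar at (262,258), its bar pointing up-left. It also shows the blue V at (433,243), the yellow scanner plate at (456,212) and the green key at (385,212). The side view agrees. Next I measure from these.

```bash
cat >> h.py <<'E'
def load(n): return dict(np.load(''+n+'.npz'))
def rays(d,uv):
    uv=np.atleast_2d(uv).astype(float)
    r=np.c_[(uv[:,0]-d['cx'])/d['fx'],(uv[:,1]-d['cy'])/d['fy'],np.ones(len(uv))]
    return R.from_rotvec(d['attitude']).apply(r)
def onz(d,uv,z):
    r=rays(d,uv); return d['eye']+r*((z-d['eye'][2])/r[:,2])[:,None]
def depth(d,m):
    v,u=np.nonzero(m); z=d['range_z'][v,u]; k=z>0
    return d['eye']+rays(d,np.c_[u,v][k])*z[k][:,None]
def mask(d,h0,h1,s=120,v=60):
    h=cv2.cvtColor(d['pixels'],cv2.COLOR_RGB2HSV); return cv2.inRange(h,(h0,s,v),(h1,255,255))>0
def box(m,u0,u1,v0,v1):
    o=np.zeros_like(m); o[v0:v1,u0:u1]=m[v0:v1,u0:u1]; return o
E
python3 - <<'E'
from h import *
d=load('top')
def info(name,m,z):
    v,u=np.nonzero(m); p=depth(d,m)
    c=cv2.minEnclosingCircle(np.c_[u,v].astype(np.float32)) 
    rr=cv2.minAreaRect(np.c_[u,v].astype(np.float32))
    print(name,len(u),'depthmed',np.median(p,0).round(1),'zmax',p[:,2].max().round(1),'circ',np.round(c[0],1),round(c[1],1),onz(d,c[0],z).round(1),'rect',rr)
    return rr
m=box(mask(d,5,22,170,130),245,280,243,275); info('orange',m,133)
info('greenkey',box(mask(d,40,85,120,60),370,400,195,230),60)
rr=info('yellowplate',box(mask(d,18,35,150,120),435,480,190,230),100)
p=onz(d,cv2.boxPoints(rr),100); print(p.round(1))
info('blueV',box(mask(d,100,125,100,40),410,460,225,265),80)
print(depth(d,box(mask(d,18,35,150,120),435,480,190,230)).mean(0))
E
```

```text
orange 354 depthmed [519.5  61.1 135.3] zmax 140.0 circ [260.5 258. ] 11.2 [[521.7  62.7 133. ]] rect ((260.5, 257.5), (21.0, 21.0), 90.0)
greenkey 177 depthmed [ 636.9 -180.2   32.1] zmax 37.8 circ [384.9 210.8] 7.4 [[ 630.2 -176.5   60. ]] rect ((385.0, 211.0), (14.0, 14.0), 90.0)
yellowplate 412 depthmed [ 614.  -303.8  114.5] zmax 124.1 circ [455.  212.5] 15.1 [[ 617.3 -306.8  100. ]] rect ((455.34613037109375, 212.23077392578125), (26.902956008911133, 15.53160572052002), 33.690067291259766)
[[ 619.7 -277.7  100. ]
 [ 645.7 -295.5  100. ]
 [ 616.  -337.3  100. ]
 [ 590.3 -319.4  100. ]]
blueV 244 depthmed [ 558.1 -270.7   68.7] zmax 80.8 circ [434. 241.] 17.0 [[ 564.7 -268.8   80. ]] rect ((431.4615173339844, 244.80767822265625), (33.83671188354492, 16.91835594177246), 33.6900634765625)
[ 614.14025054 -303.54884898  114.48855425]
```

Run:
```python
from h import *
d=load('top')
a=d['pixels'][235:285,235:295]; b=d['pixels'][155:285,355:495]
a=cv2.resize(a,None,fx=7,fy=7,interpolation=cv2.INTER_CUBIC)[:350,:350]; b=cv2.resize(b,None,fx=3,fy=3,interpolation=cv2.INTER_CUBIC)
o=np.zeros((400,780,3),np.uint8); o[:a.shape[0],:a.shape[1]]=a; o[:b.shape[0],355:355+b.shape[1]]=b[:400]
cv2.imwrite('pics/crop.png',o[:,:,::-1])
```

```text
(no output)
```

View pics/crop.png

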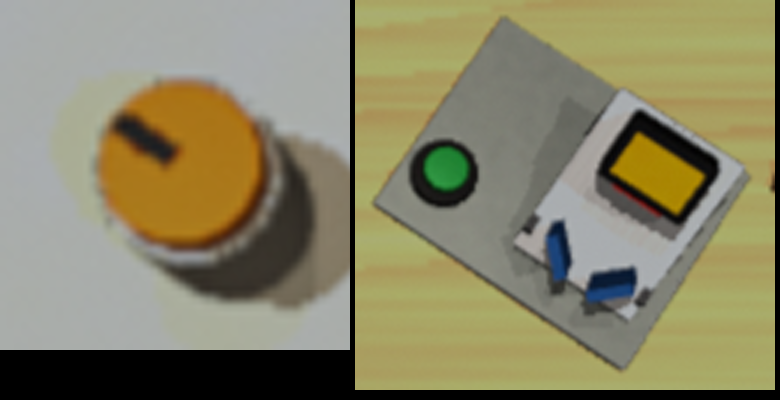

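The crop shows the lid centre near (260.9,258) in the full image, with the bar at about +56° world yaw. Station yaw is about -34°. I'll write a row planner and hover the wrist camera over the station, then over the jar, to refine both.

```bash
cat >> h.py <<'E'
def pose():
    o=get_obs(); return np.array(o['ee_pos']),R.from_rotvec(o['orientation'])
def toolR(yaw,tilt=0):
    "tool x along yaw deg, tool z down leaning out along yaw by tilt deg"
    y,t=np.radians([yaw,tilt]); d=np.array([np.cos(y),np.sin(y),0]); u=np.array([0,0,1.])
    x=np.cos(t)*d+np.sin(t)*u; z=np.sin(t)*d-np.cos(t)*u
    return R.from_matrix(np.c_[x,np.cross(z,x),z])
def plan(p1,R1,g,n=None,start=None,lin=45.,ang=9.):
    "straight-line rows, printed compactly; returns the end pose of the rounded rows"
    p,r=start or pose(); tot=(r.inv()*R1).as_rotvec(degrees=True)
    n=n or int(max(1,np.ceil(np.linalg.norm(p1-p)/lin),np.ceil(np.linalg.norm(tot)/ang)))
    out=[]
    for i in range(n):
        s=np.round(r.inv().apply((p1-p)/(n-i))/10,2); t=np.round((r.inv()*R1).as_rotvec(degrees=True)/(n-i),1)
        out.append(' '.join('%g'%v for v in [g,*(s+0.),*(t+0.)])); p=p+r.apply(s*10); r=r*R.from_rotvec(t,degrees=True)
    print('rows',n,'\n'+';'.join(out)); return p,r
E
python3 - <<'E'
from h import *
p,r=pose(); d=cam('wrist')
C=R.from_rotvec(d['attitude'])
print(r.inv().apply(d['eye']-p),(r.inv()*C).as_matrix().round(3),d['fx'],d['cx'],d['cy'])
E
```

```text
[  64.64600961    0.21913114 -161.21049435] [[-0.    -0.97  -0.242]
 [ 1.    -0.    -0.001]
 [ 0.001 -0.242  0.97 ]] 362.70147259536674 318.89196633774935 239.6420358076364
```

Run:
```python
from h import *
s=plan(np.array([510,60,240.]),toolR(56),8.78)
s=plan(np.array([600,-250,240.]),toolR(-34),8.78,start=s)
```

```text
rows 13 
8.78 -3.38 -2.76 -0.13 0 0 7.7;8.78 -3.72 -2.29 -0.13 0 0 7.7;8.78 -4 -1.77 -0.14 0 0 7.7;8.78 -4.2 -1.21 -0.13 0 0 7.7;8.78 -4.32 -0.64 -0.14 0 0 7.6;8.78 -4.37 -0.07 -0.13 0 0 7.7;8.78 -4.34 0.52 -0.14 0 0 7.6;8.78 -4.23 1.09 -0.13 0 0 7.7;8.78 -4.04 1.65 -0.14 0 0 7.6;8.78 -3.79 2.17 -0.13 0 0 7.7;8.78 -3.47 2.65 -0.14 0 0 7.6;8.78 -3.09 3.09 -0.13 0 0 7.7;8.78 -2.64 3.47 -0.14 0 0.1 7.6
rows 11 
8.78 -1.88 2.25 0 0 0 8.2;8.78 -1.54 2.5 0 0 0 8.2;8.78 -1.17 2.69 0 0 0 8.2;8.78 -0.77 2.83 0 0 0 8.2;8.78 -0.36 2.91 0 0 0 8.2;8.78 0.06 2.94 0 0 0 8.2;8.78 0.48 2.9 0 0 0 8.2;8.78 0.89 2.8 0 0 0 8.2;8.78 1.28 2.64 0 0 0 8.1;8.78 1.64 2.43 -0.01 0 0 8.2;8.78 1.97 2.18 0 0 0 8.1
```

Request:
{"method": "play_rows", "body": {"plan": "8.78 -3.38 -2.76 -0.13 0 0 7.7;8.78 -3.72 -2.29 -0.13 0 0 7.7;8.78 -4 -1.77 -0.14 0 0 7.7;8.78 -4.2 -1.21 -0.13 0 0 7.7;8.78 -4.32 -0.64 -0.14 0 0 7.6;8.78 -4.37 -0.07 -0.13 0 0 7.7;8.78 -4.34 0.52 -0.14 0 0 7.6;8.78 -4.23 1.09 -0.13 0 0 7.7;8.78 -4.04 1.65 -0.14 0 0 7.6;8.78 -3.79 2.17 -0.13 0 0 7.7;8.78 -3.47 2.65 -0.14 0 0 7.6;8.78 -3.09 3.09 -0.13 0 0 7.7;8.78 -2.64 3.47 -0.14 0 0.1 7.6;8.78 0 0 0 0 0 0;8.78 0 0 0 0 0 0"}}

```text
t: 2.02
ee_pos: [509.6, 60.6, 239.9]
orientation: [-2.772, -1.475, -0.001]
ft_force: [-0.2, 0.8, 0.2]
width: 87.9
```

Run:
```python
from h import *
d=cam('wrist'); np.savez('jar.npz',**d); save(d,'wjar.png'); print(pose()[0], get_obs()['t'],get_obs()['qpos'])
```

```text
[509.49182771  60.99932571 239.92274067] 2.075 [0.0949766  0.23704159 1.85898297 0.00189389 1.0453493  0.68588094]
```

Request:
{"method": "play_rows", "body": {"plan": "8.78 -1.88 2.25 0 0 0 8.2;8.78 -1.54 2.5 0 0 0 8.2;8.78 -1.17 2.69 0 0 0 8.2;8.78 -0.77 2.83 0 0 0 8.2;8.78 -0.36 2.91 0 0 0 8.2;8.78 0.06 2.94 0 0 0 8.2;8.78 0.48 2.9 0 0 0 8.2;8.78 0.89 2.8 0 0 0 8.2;8.78 1.28 2.64 0 0 0 8.1;8.78 1.64 2.43 -0.01 0 0 8.2;8.78 1.97 2.18 0 0 0 8.1;8.78 0 0 0 0 0 0;8.78 0 0 0 0 0 0"}}

```text
t: 3.7
ee_pos: [600.0, -248.1, 239.6]
orientation: [-3.004, 0.913, 0.001]
ft_force: [0.4, -0.1, 0.2]
width: 87.6
```

Run:
```python
from h import *
d=cam('wrist'); np.savez('sta.npz',**d); save(d,'wsta.png'); print(pose()[0], get_obs()['t'],get_obs()['qpos'])
```

```text
[ 599.92041589 -248.06834153  239.6845431 ] 3.75 [-0.41138426  0.44147     1.55834543  0.00221424  1.14257651  1.74867288]
```

View pics/wjar.png

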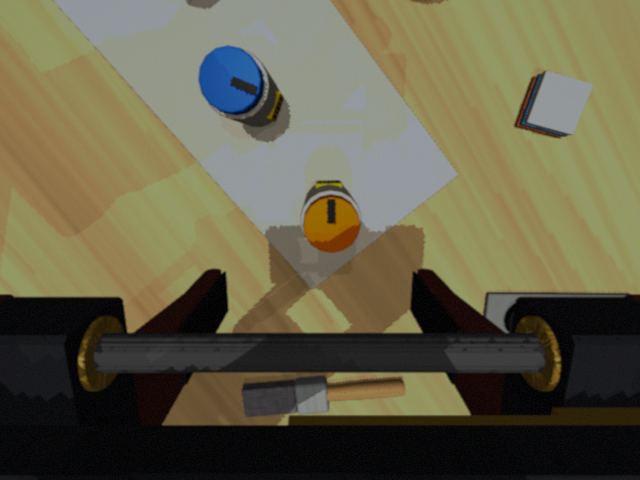

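View pics/wsta.png

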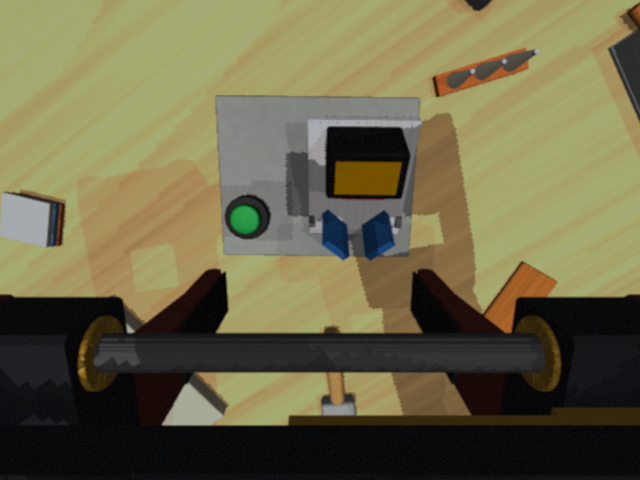

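The jar view shows the lid at about (331,222) with its bar straight up and the label on the far side. The station view shows the yellow plate at (367,178), the V at (335–378,235) and the key at (245,218), with the base edges nearly square to the tool.

Run:
```python
from h import *
d=load('jar')
h=cv2.cvtColor(d['pixels'],cv2.COLOR_RGB2HSV)
m=box(mask(d,5,18,150,60),290,370,180,260)
c=max(cv2.findContours(m.astype(np.uint8),0,1)[0],key=cv2.contourArea); hull=cv2.convexHull(c)
P=onz(d,hull[:,0,:],133)[:,:2].astype(np.float32); (cx,cy),r=cv2.minEnclosingCircle(P); e=cv2.fitEllipse(P)
print('lid circ',cx,cy,r,'ell',e, 'depth',np.median(depth(d,m),0))
fill=np.zeros(m.shape,np.uint8); cv2.fillPoly(fill,[cv2.convexHull(c)],1); fill=cv2.erode(fill,np.ones((3,3)))
b=(fill>0)&(h[:,:,2]<60); v,u=np.nonzero(b); B=onz(d,np.c_[u,v],133)[:,:2]; print('bar n',len(u),B.mean(0))
w=np.linalg.svd(B-B.mean(0))[2][0]; print('bar axis deg',np.degrees(np.arctan2(w[1],w[0])),'from centre',np.degrees(np.arctan2(*(B.mean(0)-np.array(e[0]))[::-1])),np.linalg.norm(B.mean(0)-e[0]))
# label
lab=box(mask(d,22,35,120,50),300,360,170,200); pl=depth(d,lab)
if len(pl): print('label',len(pl),pl.mean(0),'ang',np.degrees(np.arctan2(*(pl.mean(0)[:2]-np.array(e[0]))[::-1])))
def rep(n,p): print(n,len(p),np.median(p,0).round(1))
d=load('sta')
y=box(mask(d,15,35,120,50),320,420,150,210); p=depth(d,y); rep('yel',p)
v,u=np.nonzero(y); rr=cv2.minAreaRect(np.c_[u,v].astype(np.float32)); print(rr)
# plane fit
c0=p.mean(0); n=np.linalg.svd(p-c0)[2][2]; n*=np.sign(n[2]); print('plane n',n,'yaw',np.degrees(np.arctan2(-n[1],-n[0])),'lean',np.degrees(np.arccos(n[2])))
k=box(mask(d,40,85,120,50),215,280,190,250); p=depth(d,k); rep('key',p)
v,u=np.nonzero(k); cc,r=cv2.minEnclosingCircle(np.c_[u,v].astype(np.float32)); print(cc,r)
zk=np.median(p[:,2]); print(onz(d,cc,zk))
bl=box(mask(d,100,125,100,30),310,400,205,265)
nn,L=cv2.connectedComponents(bl.astype(np.uint8))
for i in range(1,nn):
    p=depth(d,L==i)
    if len(p)>50: rep('blue',p)
P=depth(d,box(np.ones(bl.shape,bool),222,300,100,190)); rep('base',P); zb=np.median(P[:,2])
# base edges : low saturation grey vs wood
g=box(cv2.cvtColor(d['pixels'],cv2.COLOR_RGB2HSV)[:,:,1]<60,200,430,85,265).astype(np.uint8)
g=cv2.morphologyEx(g,cv2.MORPH_CLOSE,np.ones((25,25))); c=max(cv2.findContours(g,0,1)[0],key=cv2.contourArea)
Q=onz(d,c[:,0,:],zb)[:,:2].astype(np.float32); print('base rect',cv2.minAreaRect(Q))
q=c[:,0,:]
for nme,s in (('far',(q[:,1]<102)&(q[:,0]>225)&(q[:,0]<410)),('near',(q[:,1]>248)&(q[:,0]>232)&(q[:,0]<310)),('left',(q[:,0]<230)&(q[:,1]>105)&(q[:,1]<245))):
    if s.sum()>5:
        l=cv2.fitLine(onz(d,q[s],zb)[:,:2].astype(np.float32),cv2.DIST_HUBER,0,.01,.01)[:2,0]; print(nme,s.sum(),np.degrees(np.arctan2(l[1],l[0])))
print(pose()[1].as_rotvec())
```

```text
lid circ 522.9600830078125 61.89472198486328 20.995708465576172 ell ((523.4415893554688, 63.164031982421875), (40.61491394042969, 41.699058532714844), 65.9813461303711) depth [521.14574049  54.19708578 132.1074672 ]
bar n 0 [nan nan]
bar axis deg 0.0 from centre nan nan
label 124 [537.03846259  84.36280328  63.32031347] ang 57.32392329192455
yel 2492 [ 614.4 -306.3  110.8]
((376.5, 179.5), (59.0, 85.0), 90.0)
plane n [-0.89460603  0.31980927  0.31209307] yaw -19.671266346744275 lean 71.81458603418254
key 719 [ 639.7 -180.5   28.9]
(244.4613800048828, 219.05364990234375) 15.403160095214844
[[ 639.71644815 -180.6842902    28.85685513]]
blue 898 [ 579.4 -252.4   57.4]
blue 1058 [ 555.7 -286.4   56.3]
base 7000 [ 693.3 -236.2    7.1]
base rect ((627.0068359375, -264.3681640625), (212.02169799804688, 174.14822387695312), 55.51777267456055)
far 184 55.664623
near 77 56.200466
left 139 -34.394543
[-3.00379689e+00  9.13049499e-01  8.77880107e-04]<stdin>:9: RuntimeWarning: Mean of empty slice.
  ret = um.true_divide(
<stdin>:10: RuntimeWarning: Mean of empty slice.
```

Run:
```python
from h import *
d=load('jar'); h=cv2.cvtColor(d['pixels'],cv2.COLOR_RGB2HSV)
print(h[212,322:342].tolist()); 
m=box((h[:,:,0]<22)&(h[:,:,1]>150)&(h[:,:,2]>40),295,367,185,257)
c=max(cv2.findContours(m.astype(np.uint8),0,1)[0],key=cv2.contourArea); hull=cv2.convexHull(c)
print('bb',cv2.boundingRect(c))
P=onz(d,hull[:,0,:],133)[:,:2].astype(np.float32); (cx,cy),r=cv2.minEnclosingCircle(P); e=cv2.fitEllipse(P)
print('lid circ',cx,cy,r,'ell',e)
b=box(h[:,:,2]<75,318,344,195,232)
nn,L,st,ce=cv2.connectedComponentsWithStats(b.astype(np.uint8)); print(st,ce)
i=1+np.argmax(st[1:,4]); v,u=np.nonzero(L==i); B=onz(d,np.c_[u,v],133)[:,:2]
w=np.linalg.svd(B-B.mean(0))[2][0]; D=B.mean(0)-np.array([cx,cy]); print('bar',B.mean(0),np.degrees(np.arctan2(w[1],w[0])),'fromc',np.degrees(np.arctan2(D[1],D[0])),np.linalg.norm(D))
d=load('sta'); h=cv2.cvtColor(d['pixels'],cv2.COLOR_RGB2HSV); print(h[150:205:4,367].tolist())
print(h[178,325:415:6].tolist())
for x in (d,load('top')):
    pass
y=box((h[:,:,0]>15)&(h[:,:,0]<32)&(h[:,:,1]>200),325,408,155,200)
nn,L,st,ce=cv2.connectedComponentsWithStats(y.astype(np.uint8)); i=1+np.argmax(st[1:,4]); print(st[i],ce[i]); p=depth(d,L==i)
print(np.median(p,0),p.mean(0)); v,u=np.nonzero(L==i); print(onz(d,[[u.min(),178],[u.max(),178],[ce[i][0],ce[i][1]]],115))
c0=p.mean(0); n=np.linalg.svd(p-c0)[2][2]; n*=np.sign(n[2]); print('plane n',n,np.degrees(np.arctan2(-n[1],-n[0])),np.degrees(np.arccos(n[2])))
```

```text
[[21, 255, 153], [21, 255, 153], [21, 255, 153], [20, 255, 149], [19, 255, 128], [14, 211, 87], [8, 97, 42], [0, 0, 29], [150, 18, 28], [105, 19, 27], [120, 9, 28], [120, 8, 31], [14, 123, 54], [19, 216, 104], [21, 253, 142], [20, 255, 152], [20, 255, 151], [20, 255, 151], [20, 255, 153], [20, 255, 153]]
bb (304, 195, 56, 58)
lid circ 524.195068359375 64.34706115722656 21.9040470123291 ell ((523.96533203125, 64.27471923828125), (41.88364028930664, 43.39707565307617), 154.4072723388672)
[[     0      0    640    480 307038]
 [   322    197      1      1      1]
 [   328    200      7     23    161]] [[319.49396166 239.51508282]
 [322.         197.        ]
 [331.         211.        ]]
bar [529.53729908  72.71585284] -123.4682439048012 fromc 57.447813397076686 9.928549912557523
[[45, 109, 14], [60, 16, 16], [90, 26, 10], [21, 255, 97], [21, 255, 115], [21, 255, 118], [21, 255, 117], [21, 255, 116], [21, 255, 115], [21, 255, 117], [21, 255, 118], [20, 255, 82], [0, 145, 51], [165, 5, 109]]
[[0, 0, 64], [0, 0, 10], [21, 255, 115], [21, 255, 115], [21, 255, 114], [21, 255, 116], [21, 255, 118], [21, 255, 116], [22, 255, 114], [22, 255, 114], [21, 255, 116], [21, 255, 117], [21, 255, 112], [95, 139, 11], [170, 8, 98]]
[ 333  160   70   36 2280] [366.49210526 177.67324561]
[ 616.21869596 -303.63996917  111.73219318] [ 616.17341637 -303.60321495  111.56496878]
[[ 631.11128781 -281.6715069   115.        ]
 [ 601.21039612 -326.31221656  115.        ]
 [ 616.80939311 -303.47569686  115.        ]]
plane n [-0.41563363  0.28575525  0.86347705] -34.50918968816463 30.290743003471114
```

Run:
```python
from h import *
s=plan(np.array([523,63.7,165.]),toolR(56.8),8.78)
```

```text
rows 11 
8.78 -2.16 -1.96 0.69 0 0 -8.2;8.78 -1.85 -2.25 0.68 0 0 -8.2;8.78 -1.52 -2.49 0.69 0 0 -8.2;8.78 -1.14 -2.69 0.68 0 0 -8.3;8.78 -0.74 -2.82 0.69 0 0 -8.2;8.78 -0.33 -2.9 0.68 0 0 -8.3;8.78 0.09 -2.92 0.69 0 0 -8.2;8.78 0.5 -2.87 0.68 0 0 -8.3;8.78 0.91 -2.77 0.69 0 0 -8.2;8.78 1.3 -2.62 0.68 0 0 -8.3;8.78 1.66 -2.4 0.69 -0.1 -0.1 -8.2
```

Request:
{"method": "play_rows", "body": {"plan": "8.78 -2.16 -1.96 0.69 0 0 -8.2;8.78 -1.85 -2.25 0.68 0 0 -8.2;8.78 -1.52 -2.49 0.69 0 0 -8.2;8.78 -1.14 -2.69 0.68 0 0 -8.3;8.78 -0.74 -2.82 0.69 0 0 -8.2;8.78 -0.33 -2.9 0.68 0 0 -8.3;8.78 0.09 -2.92 0.69 0 0 -8.2;8.78 0.5 -2.87 0.68 0 0 -8.3;8.78 0.91 -2.77 0.69 0 0 -8.2;8.78 1.3 -2.62 0.68 0 0 -8.3;8.78 1.66 -2.4 0.69 0 0 -8.2;8.78 0 0 0 0 0 0;8.78 0 0 0 0 0 0"}}

```text
t: 5.38
ee_pos: [524.3, 62.4, 165.3]
orientation: [-2.766, -1.489, -0.003]
ft_force: [0.5, -0.8, 0.6]
width: 87.5
```

Run:
```python
from h import *
d=cam('wrist'); h=cv2.cvtColor(d['pixels'],cv2.COLOR_RGB2HSV); save(d,'w2.png')
m=(h[:,:,0]<23)&(h[:,:,1]>150)&(h[:,:,2]>40); m=box(m,240,400,150,420); 
c=max(cv2.findContours(m.astype(np.uint8),0,1)[0],key=cv2.contourArea); print(cv2.boundingRect(c))
P=onz(d,cv2.convexHull(c)[:,0,:],133)[:,:2].astype(np.float32); print(cv2.minEnclosingCircle(P),cv2.fitEllipse(P))
p,r=pose(); print(p,np.degrees(np.arctan2(r.as_matrix()[1,0],r.as_matrix()[0,0])),r.as_matrix()[:,2])
s=plan(np.array([523.3,64,76.]),toolR(56.8),8.78,n=4)
```

```text
(278, 227, 76, 77)
((524.7168579101562, 65.13825988769531), 22.456327438354492) ((524.7376098632812, 64.90067291259766), (42.18824005126953, 44.97562026977539), 144.36424255371094)
[524.5495826   62.02532769 165.29905829] 56.54145943334994 [ 0.00160313  0.00141614 -0.99999771]
rows 4 
8.78 0.02 -0.05 2.23 0 0 -0.1;8.78 0.02 -0.06 2.23 0 0 -0.1;8.78 0.02 -0.05 2.23 0 -0.1 0;8.78 0.02 -0.06 2.24 0 0 -0.1
```

View pics/w2.png

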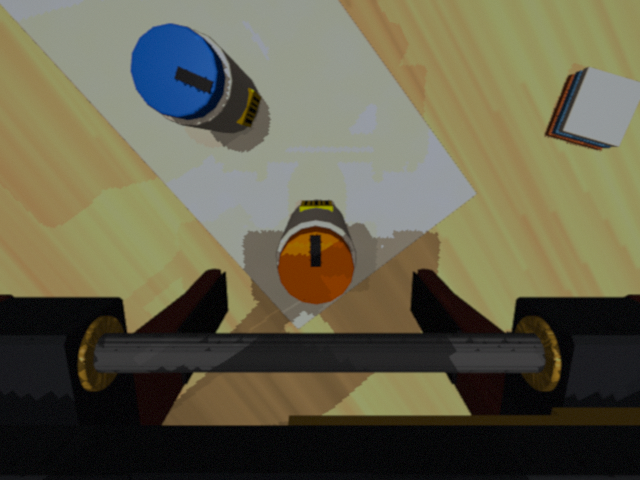

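The lid at (316,265) lies midway between the fingers (columns 225–415), with the bar vertical. I descend to 55 mm above the underside and close.

Request:
{"method": "play_rows", "body": {"plan": "8.78 0.02 -0.05 2.23 0 0 -0.1;8.78 0.02 -0.06 2.23 0 0 -0.1;8.78 0.02 -0.05 2.23 0 0 0;8.78 0.02 -0.05 2.24 0 0 0;8.78 0 0 0 0 0 0;4 0 0 0 0 0 0;4 0 0 0 0 0 0;4 0 0 0 0 0 0;4 0 0 0 0 0 0;4 0 0 0 0 0 0;4 0 0 0 0 0 0"}}

```text
t: 6.8
ee_pos: [523.2, 64.3, 76.0]
orientation: [-2.763, -1.494, -0.003]
ft_force: [-0.8, -0.4, 5.8]
width: 49.8
```

```bash
cat >> h.py <<'E'
O=np.array([593.3,-288.5,40.]); YAW=-34.4
CR=toolR(YAW,30)  # tool x = cradle x, tool y = -cradle y, tool z = -cradle z
def incr(x,z,y=0): return O+CR.apply([x,-y,-z])
E
python3 - <<'E'
from h import *
p,r=pose()
s=plan(np.array([523,64,215.]),toolR(56.6),4,start=(p,r))
s=plan(incr(3,136),CR,4,start=s)
E
```

```text
rows 4 
4 0 0 -3.48 0 0 0.1;4 0 0 -3.47 0 0 0;4 0 0 -3.48 0 -0.1 0.1;4 -0.01 0 -3.47 0 0 0
rows 11 
4 -2.31 1.7 0.51 -2.2 2.1 8.1;4 -2.07 1.99 0.5 -2.2 2.1 8.1;4 -1.79 2.25 0.51 -2.1 2.1 8.1;4 -1.47 2.46 0.53 -2.2 2.1 8.1;4 -1.14 2.62 0.58 -2.1 2.1 8.1;4 -0.78 2.74 0.65 -2.1 2.1 8;4 -0.42 2.79 0.73 -2.2 2.1 8.1;4 -0.05 2.8 0.82 -2.1 2.2 8;4 0.31 2.75 0.93 -2.2 2.1 8.1;4 0.65 2.64 1.05 -2.1 2.2 8;4 0.97 2.48 1.18 -2.2 2.1 8.1
```

Request:
{"method": "play_rows", "body": {"plan": "4 0 0 -1.5 0 0 0;4 0 0 -3 0 0 0;4 0 0 -3.5 0 0 0;4 0 0 -3 0 0 0;4 0 0 -2.9 0 0 0;4 -2.31 1.7 0.51 -2.2 2.1 8.1;4 -2.07 1.99 0.5 -2.2 2.1 8.1;4 -1.79 2.25 0.51 -2.1 2.1 8.1;4 -1.47 2.46 0.53 -2.2 2.1 8.1;4 -1.14 2.62 0.58 -2.1 2.1 8.1;4 -0.78 2.74 0.65 -2.1 2.1 8;4 -0.42 2.79 0.73 -2.2 2.1 8.1;4 -0.05 2.8 0.82 -2.1 2.2 8;4 0.31 2.75 0.93 -2.2 2.1 8.1;4 0.65 2.64 1.05 -2.1 2.2 8;4 0.97 2.48 1.18 -2.2 2.1 8.1;4 0 0 0 0 0 0;4 0 0 0 0 0 0;4 0 0 0 0 0 0"}}

```text
t: 9.18
ee_pos: [540.2, -248.2, 159.4]
orientation: [2.777, -0.831, 0.736]
ft_force: [0.6, 0.1, -2.3]
width: 49.4
```

Run:
```python
from h import *
d=cam('wrist'); save(d,'w3.png'); p,r=pose(); print(p,CR.inv().apply(p-O),(CR.inv()*r).as_rotvec(degrees=True),get_obs()['qpos'],get_obs()['ft_force'],get_obs()['width'])
t=cam('top'); save(t,'t3.png')
h=cv2.cvtColor(d['pixels'],cv2.COLOR_RGB2HSV)
m=box((h[:,:,0]<23)&(h[:,:,1]>150)&(h[:,:,2]>30),240,400,180,332); c=max(cv2.findContours(m.astype(np.uint8),0,1)[0],key=cv2.contourArea); print(cv2.boundingRect(c))
s=plan(incr(3,66),CR,4,n=5)
```

```text
[ 540.28061777 -248.24853016  159.38063959] [   2.11023038   -3.25782958 -136.63054673] [ 0.3219605  -0.23307524 -0.98745294] [-0.40282801  0.33171412  2.09363379 -0.42732042  0.22376538  2.14338702] [ 0.13660079 -0.60401594 -1.99349731] 49.7616166204744
(258, 280, 122, 52)
rows 5 
4 0.02 0.07 1.41 -0.1 0 0.2;4 0.02 0.07 1.41 -0.1 0.1 0.2;4 0.02 0.07 1.41 0 0 0.2;4 0.02 0.07 1.41 -0.1 0.1 0.2;4 0.02 0.06 1.42 0 0 0.2
```

View pics/w3.png

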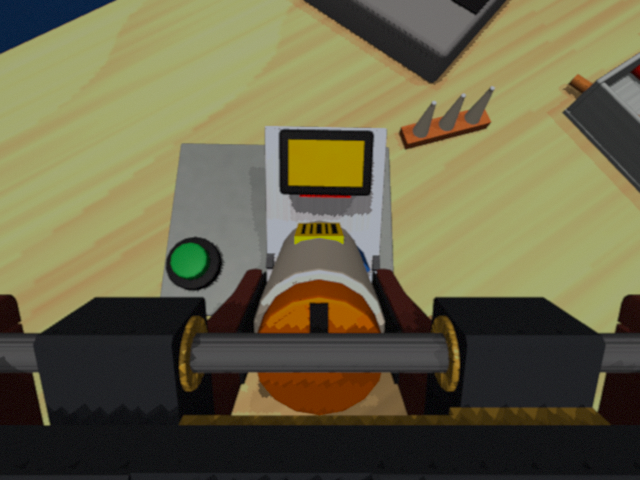

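The jar is held with label (319,233) and bar (319,315) both centred on the tool axis. The yellow plate at (325,162) confirms the ~3 mm lateral correction already planned. Descending to about 10 mm above the floor.

Request:
{"method": "play_rows", "body": {"plan": "4 0.02 0.07 1.41 -0.1 0 0.2;4 0.02 0.07 1.41 -0.1 0.1 0.2;4 0.02 0.07 1.41 0 0 0.2;4 0.02 0.07 1.41 -0.1 0.1 0.2;4 0.02 0.06 1.42 0 0 0.2;4 0 0 0 0 0 0;4 0 0 0 0 0 0"}}

```text
t: 10.15
ee_pos: [568.0, -271.6, 98.6]
orientation: [2.766, -0.858, 0.74]
ft_force: [-0.6, -0.6, -2.1]
width: 49.3
```

Run:
```python
from h import *
d=cam('wrist'); p,r=pose(); o=get_obs(); print(o['t'],p,CR.inv().apply(p-O),(CR.inv()*r).as_rotvec(degrees=True),o['qpos'],o['ft_force'],o['width'])
h=cv2.cvtColor(d['pixels'],cv2.COLOR_RGB2HSV)
y=box((h[:,:,0]>15)&(h[:,:,0]<32)&(h[:,:,1]>200),250,400,100,240)
nn,L,st,ce=cv2.connectedComponentsWithStats(y.astype(np.uint8)); i=1+np.argmax(st[1:,4]); print(st[1:],ce[1:])
q=depth(d,L==i); print('yel in cradle',CR.inv().apply(q-O).mean(0), q.mean(0))
save(d,'w4.png')
s=plan(incr(3,57),CR,4,n=3)
```

```text
10.2 [ 568.07988157 -271.5795232    98.78359504] [  3.09149696   0.28722093 -66.09257224] [ 0.00420054 -0.01539757  0.08791593] [-0.42103407  0.48882869  2.04614734 -0.78159301  0.12680791  2.50566124] [-0.48074327 -0.12309606 -2.38421134] 49.883833644086494
[[ 264  138  107   66 6790]
 [ 295  223   49   17  617]] [[317.51384389 170.08821797]
 [318.363047   231.78119935]]
yel in cradle [ 59.00852533  -0.57643943 -48.28545111] [ 615.87085823 -303.25597082  111.32068996]
rows 3 
4 0 -0.01 0.3 0 0 0;4 0 -0.01 0.3 0 0 0;4 -0.01 -0.01 0.31 0 0 -0.1
```

View pics/w4.png

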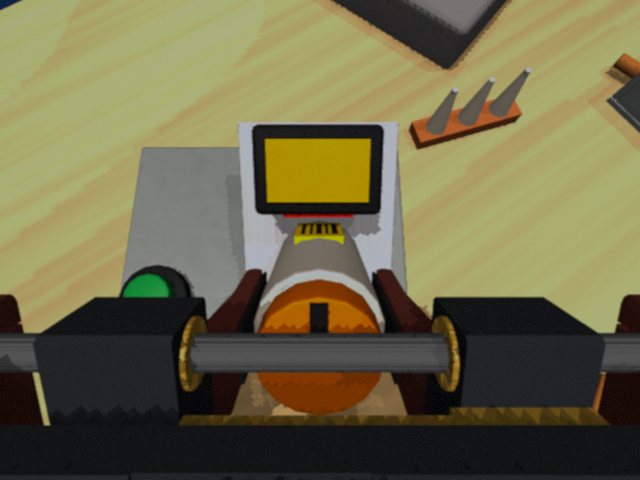

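The grip is good, but this pose leaves joint 5 at 0.127 (limit 0.11) and joint 6 at 2.506 (limit 2.54), so the wrist can't finish the last 10 mm. I'll set the jar back on the batt and regrip with the tool pitched 15° about the jaw axis. At the cradle the tool then leans only 15°.

Run:
```python
from h import *
s=plan(incr(3,136),CR,4,n=3)
s=plan(np.array([523.2,64.3,190.]),toolR(56.6),4,start=s)
```

```text
rows 3 
4 0 -0.01 -2.33 0 0 0;4 -0.01 -0.01 -2.33 0 0 0;4 0 -0.01 -2.33 0 0 -0.1
rows 11 
4 -1.37 -2.29 -1.11 2.2 -2.1 -8.1;4 -1.07 -2.5 -0.98 2.2 -2.1 -8.1;4 -0.74 -2.66 -0.84 2.2 -2.1 -8.1;4 -0.38 -2.77 -0.72 2.2 -2.1 -8;4 -0.01 -2.82 -0.6 2.2 -2.1 -8.1;4 0.37 -2.82 -0.5 2.2 -2.2 -8;4 0.74 -2.76 -0.42 2.1 -2.2 -8;4 1.1 -2.65 -0.35 2.1 -2.1 -8.1;4 1.45 -2.48 -0.31 2.2 -2.1 -8.1;4 1.78 -2.26 -0.27 2.1 -2.2 -8;4 2.07 -2.01 -0.27 2.2 -2.1 -8.1
```

Request:
{"method": "play_rows", "body": {"plan": "4 0 0 -2.33 0 0 0;4 0 0 -2.33 0 0 0;4 0 0 -2.33 0 0 0;4 -1.37 -2.29 -1.11 2.2 -2.1 -8.1;4 -1.07 -2.5 -0.98 2.2 -2.1 -8.1;4 -0.74 -2.66 -0.84 2.2 -2.1 -8.1;4 -0.38 -2.77 -0.72 2.2 -2.1 -8;4 -0.01 -2.82 -0.6 2.2 -2.1 -8.1;4 0.37 -2.82 -0.5 2.2 -2.2 -8;4 0.74 -2.76 -0.42 2.1 -2.2 -8;4 1.1 -2.65 -0.35 2.1 -2.1 -8.1;4 1.45 -2.48 -0.31 2.2 -2.1 -8.1;4 1.78 -2.26 -0.27 2.1 -2.2 -8;4 2.07 -2.01 -0.27 2.2 -2.1 -8.1;4 0 0 0 0 0 0;4 0 0 0 0 0 0;4 0 0 0 0 0 0"}}

```text
t: 12.32
ee_pos: [526.6, 60.8, 189.7]
orientation: [2.777, 1.469, 0.007]
ft_force: [0.3, 0.4, -1.5]
width: 49.4
```

Run:
```python
from h import *
p,r=pose(); o=get_obs(); print(o['t'],p,(toolR(56.6).inv()*r).as_rotvec(degrees=True),o['qpos'],o['ft_force'],o['width'])
s=plan(np.array([523.2,64.3,77.]),toolR(56.6),4,n=5)
```

```text
12.325 [526.58772237  60.84480546 189.72376418] [-0.12766073  0.22601392  0.83034969] [0.09161532 0.32645955 1.86885177 0.00205082 0.94206647 0.68784502] [ 0.34635474  0.37266216 -1.50597958] 49.44909778983441
rows 5 
4 0.01 -0.1 2.25 0 0 -0.2;4 0.01 -0.1 2.26 0 -0.1 -0.2;4 0.01 -0.1 2.25 0 0 -0.1;4 0.02 -0.1 2.26 0.1 -0.1 -0.2;4 0.02 -0.09 2.25 0 0 -0.1
```

Request:
{"method": "play_rows", "body": {"plan": "4 0.01 -0.1 2.25 0 0 -0.2;4 0.01 -0.1 2.26 0 -0.1 -0.2;4 0.01 -0.1 2.25 0 0 -0.1;4 0.02 -0.1 2.26 0.1 -0.1 -0.2;4 0.02 -0.09 2.25 0 0 -0.1;4 0 0 0 0 0 0;4 0 0 0.07 0 0 0;4 0 0 0 0 0 0"}}

```text
t: 13.32
ee_pos: [524.0, 64.8, 76.9]
orientation: [2.765, 1.49, 0.002]
ft_force: [0.3, 1.5, -2.6]
width: 49.6
```

Request:
{"method": "play_rows", "body": {"plan": "4 0 0 0.07 0 0 0;4 0 0 0.04 0 0 0;4 0 0 0 0 0 0"}}

```text
t: 13.7
ee_pos: [523.7, 65.0, 75.3]
orientation: [2.765, 1.491, 0.001]
ft_force: [-0.0, -0.8, -2.5]
width: 49.6
```

Request:
{"method": "play_rows", "body": {"plan": "4 0 0 0.05 0 0 0;4 0 0 0 0 0 0;4 0 0 0 0 0 0"}}

```text
t: 14.08
ee_pos: [523.6, 65.0, 74.7]
orientation: [2.765, 1.491, 0.001]
ft_force: [0.2, 0.2, -3.3]
width: 49.6
```

Run:
```python
from h import *
for i in range(3):
    d=cam('side'); o=get_obs(); print(o['ee_pos'],o['ft_force'])
m=box(mask(d,5,20,150,50),285,315,170,200)
v,u=np.nonzero(m); print(u.min(),u.max(),v.min(),v.max())
c=d['pixels'][150:260,250:360]; cv2.imwrite('pics/s5.png',cv2.resize(c,None,fx=5,fy=5,interpolation=cv2.INTER_CUBIC)[:,:,::-1])
```

```text
[523.64788207  64.96095596  74.67023785] [-0.09327586  0.49087066 -2.66410125]
[523.68925577  64.96476807  74.70616127] [-0.76808043  0.41925746 -2.05627682]
[523.65486411  64.95043243  74.68211063] [ 0.1467063  -0.68613976 -2.88138452]
292 312 179 192
```

View pics/s5.png

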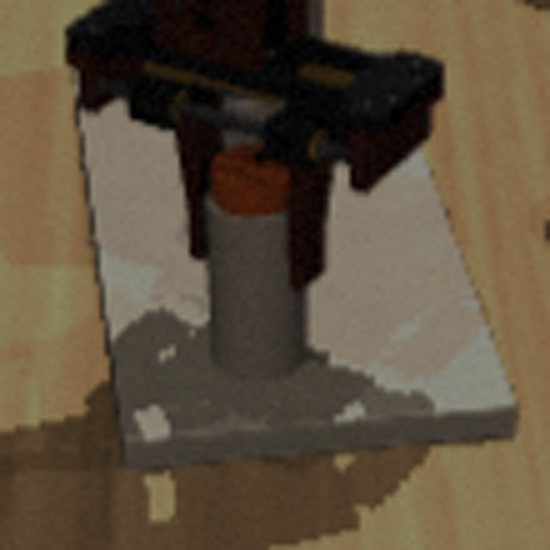

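The side view shows the jar upright just over the batt, with no contact force yet. I'll keep lowering gently.

Request:
{"method": "play_rows", "body": {"plan": "4 0 0 0.04 0 0 0;4 0 0 0 0 0 0"}}

```text
t: 14.48
ee_pos: [523.7, 65.0, 74.4]
orientation: [2.765, 1.491, 0.001]
ft_force: [-1.0, 0.4, 0.4]
width: 49.7
```

Request:
{"method": "play_rows", "body": {"plan": "4 0 0 0.04 0 0 0;4 0 0 0 0 0 0"}}

```text
t: 14.72
ee_pos: [523.8, 65.0, 74.4]
orientation: [2.765, 1.491, 0.001]
ft_force: [-0.5, -0.0, 6.3]
width: 49.5
```

Request:
{"method": "play_rows", "body": {"plan": "4 0 0 0.04 0 0 0;4 0 0 0 0 0 0"}}

```text
t: 14.98
ee_pos: [523.9, 65.1, 74.4]
orientation: [2.765, 1.491, 0.001]
ft_force: [-3.4, 0.3, 9.5]
width: 50.1
```

Run:
```python
from h import *
p,r=pose(); M=r.as_matrix(); yaw=np.degrees(np.arctan2(M[1,0],M[0,0])); print(p,yaw)
g=np.array([p[0]+.3,p[1]+.4,94.]); R1=toolR(yaw+.1,-15)
s=plan(g+R1.apply([0,0,19]),R1,8.78,n=4)
```

```text
[523.8547757   65.05561316  74.3904136 ] 56.65472337571251
rows 4 
8.78 -0.11 0 -0.03 0 -3.8 0;8.78 -0.11 0 -0.02 0 -3.7 0;8.78 -0.12 0 -0.02 0 -3.8 -0.1;8.78 -0.11 0 -0.01 0 -3.7 0
```

Request:
{"method": "play_rows", "body": {"plan": "4.9 0 0 -0.06 0 0 0;8.78 0 0 0 0 0 0;8.78 0 0 0 0 0 0;8.78 0 0 0 0 0 0;8.78 0 0 0 0 0 0;8.78 -0.11 0 -0.01 0 -3.8 0;8.78 -0.11 0 -0.01 0 -3.7 0;8.78 -0.12 0 -0.01 0 -3.8 0;8.78 -0.11 0 0 0 -3.7 0;8.78 0 0 0 0 0 0;8.78 0 0 0 0 0 0"}}

```text
t: 16.35
ee_pos: [520.9, 61.2, 74.7]
orientation: [2.639, 1.423, -0.346]
ft_force: [-0.1, -0.4, -0.0]
width: 87.6
```

Run:
```python
from h import *
p,r=pose(); M=r.as_matrix(); print(get_obs()['t'],p,np.degrees(np.arctan2(M[1,0],M[0,0])),np.degrees(np.arcsin(M[2,0])),'grasp',p-19*M[:,2],get_obs()['width'],get_obs()['ft_force'])
d=cam('wrist'); h=cv2.cvtColor(d['pixels'],cv2.COLOR_RGB2HSV)
b=box(h[:,:,2]<75,295,345,200,331); b&=~box(b,0,640,0,0)
m=box((h[:,:,0]<23)&(h[:,:,1]>150)&(h[:,:,2]>30),230,410,180,332); c=max(cv2.findContours(m.astype(np.uint8),0,1)[0],key=cv2.contourArea); print(cv2.boundingRect(c))
save(d,'w6.png')
```

```text
16.35 [520.93368729  61.24181483  74.66524771] 56.667552422072774 -14.936225500799058 grasp [523.62545015  65.33281785  93.02330063] 87.62332368869983 [-0.06201627 -0.40967801 -0.01057595]
(268, 305, 106, 27)
```

View pics/w6.png

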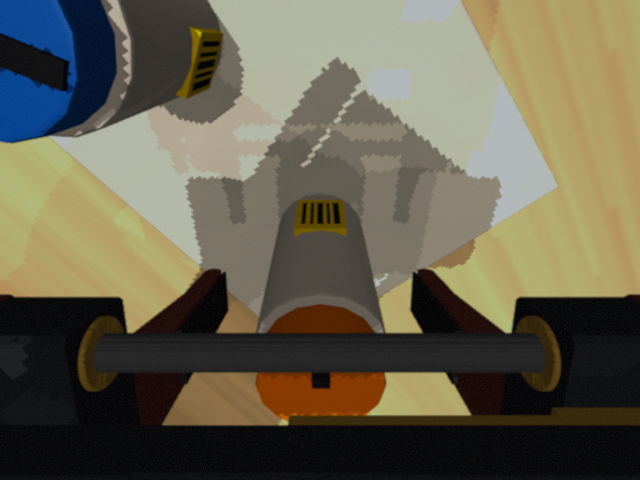

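The jar stands upright between the fingers, with the label at (320,217) on the tool axis. Closing.

Request:
{"method": "play_rows", "body": {"plan": "4 0 0 0 0 0 0;4 0 0 0 0 0 0;4 0 0 0 0 0 0;4 0 0 0 0 0 0;4 0 0 0 0 0 0;4 0 0 0 0 0 0"}}

```text
t: 17.15
ee_pos: [521.3, 61.2, 74.9]
orientation: [2.638, 1.422, -0.347]
ft_force: [0.4, 0.1, -0.1]
width: 49.9
```

```bash
cat >> h.py <<'E'
TR=toolR(YAW,15)
def jpose(x,z,y=0,g=73.):
    "TCP pose for jar underside at cradle (x,y,z), held g above the underside, tool leaning 15 deg"
    return incr(x,z+g,y)+TR.apply([0,0,19])
def jar(g=73.):
    p,r=pose(); q=p-19*r.as_matrix()[:,2]
    return CR.inv().apply(q-O)*[1,-1,-1]-[0,0,g]
E
python3 - <<'E'
from h import *
p,r=pose(); M=r.as_matrix(); print(get_obs()['t'],p,'grasp',p-19*M[:,2],get_obs()['width'],get_obs()['ft_force'])
yaw=np.degrees(np.arctan2(M[1,0],M[0,0]))
s=plan(p+[0,0,135],toolR(yaw,-15),4)
s=plan(jpose(3,70),TR,4,start=s)
E
```

```text
17.15 [521.30472163  61.23300471  74.86056675] grasp [523.99551585  65.34191878  93.21476114] 49.93910867429769 [ 0.36364333  0.08970288 -0.05415998]
rows 3 
4 -1.16 0 -4.35 0 0 0;4 -1.16 0 -4.35 0 0 0;4 -1.17 0.01 -4.34 0 0 0
rows 11 
4 -2.06 1.71 1.14 0 2.1 8.4;4 -1.83 2 1.07 0 2.1 8.4;4 -1.55 2.25 1.01 0 2.1 8.3;4 -1.25 2.45 0.96 0 2.1 8.4;4 -0.91 2.61 0.92 0 2.1 8.3;4 -0.56 2.71 0.89 0 2.1 8.4;4 -0.19 2.77 0.88 0 2.1 8.3;4 0.18 2.77 0.88 0 2.1 8.4;4 0.55 2.72 0.89 0 2.1 8.3;4 0.9 2.61 0.92 0.1 2.2 8.4;4 1.24 2.46 0.96 0 2.1 8.3
```

Request:
{"method": "play_rows", "body": {"plan": "4 -0.4 0 -1.5 0 0 0;4 -0.9 0 -3.35 0 0 0;4 -1.16 0 -4.35 0 0 0;4 -1.03 0 -3.84 0 0 0;4 -2.06 1.71 1.14 0 2.1 8.4;4 -1.83 2 1.07 0 2.1 8.4;4 -1.55 2.25 1.01 0 2.1 8.3;4 -1.25 2.45 0.96 0 2.1 8.4;4 -0.91 2.61 0.92 0 2.1 8.3;4 -0.56 2.71 0.89 0 2.1 8.4;4 -0.19 2.77 0.88 0 2.1 8.3;4 0.18 2.77 0.88 0 2.1 8.4;4 0.55 2.72 0.89 0 2.1 8.3;4 0.9 2.61 0.92 0 2.2 8.4;4 1.24 2.46 0.96 0 2.1 8.3;4 0 0 0 0 0 0;4 0 0 0 0 0 0;4 0 0 0 0 0 0"}}

```text
t: 19.4
ee_pos: [540.6, -251.5, 147.4]
orientation: [2.904, -0.895, 0.38]
ft_force: [0.3, 0.3, -2.8]
width: 50.0
```

Run:
```python
from h import *
p,r=pose(); o=get_obs(); print(o['t'],'jar',jar(),(TR.inv()*r).as_rotvec(degrees=True),o['qpos'],o['ft_force'],o['width'])
d=cam('wrist'); save(d,'w7.png'); h=cv2.cvtColor(d['pixels'],cv2.COLOR_RGB2HSV)
y=box((h[:,:,0]>15)&(h[:,:,0]<32)&(h[:,:,1]>200),230,420,60,300)
nn,L,st,ce=cv2.connectedComponentsWithStats(y.astype(np.uint8))
for i in range(1,nn):
    if st[i,4]>100: q=depth(d,L==i); print(st[i],ce[i],CR.inv().apply(q-O).mean(0)*[1,-1,-1])
s=plan(jpose(3,10),TR,4,n=5)
```

```text
19.4 jar [ 2.84322146  0.77944971 70.53283987] [-0.11173056 -0.02942924 -0.14701507] [-0.43192656  0.39094586  1.92746289 -0.08427563  0.56735868  1.80221602] [ 0.27891415  0.26322609 -2.79940847] 49.962228679666204
[ 275   99   91   56 4892] [319.8364677  125.83605887] [59.31204167  0.52531084 48.27421324]
[ 293  201   52   35 1319] [318.32903715 217.29643669] [ 27.76021953   1.37737505 103.73457929]
rows 5 
4 0.32 0.01 1.17 0 0 0;4 0.31 0.01 1.17 0 0 0;4 0.32 0.02 1.17 0 0 0;4 0.31 0.01 1.16 0.1 0 0.1;4 0.32 0.02 1.17 0 0 0
```

Request:
{"method": "play_rows", "body": {"plan": "4 0.32 0.01 1.17 0 0 0;4 0.31 0.01 1.17 0 0 0;4 0.32 0.02 1.17 0 0 0;4 0.31 0.01 1.16 0 0 0.1;4 0.32 0.02 1.17 0 0 0;4 0 0 0 0 0 0;4 0 0 0 0 0 0"}}

```text
t: 20.32
ee_pos: [564.9, -270.1, 94.6]
orientation: [2.902, -0.901, 0.38]
ft_force: [-0.1, -0.0, -2.8]
width: 49.4
```

Run:
```python
from h import *
p,r=pose(); o=get_obs(); print(o['t'],'jar',jar(),(TR.inv()*r).as_rotvec(degrees=True),o['qpos'],o['ft_force'])
s=plan(jpose(3,4,.4),TR,4,n=3)
s=plan(jpose(3,3,.4),TR,4,n=1,start=s)
```

```text
20.325 jar [ 2.94206168 -0.83918267  9.55700206] [-0.13218622 -0.03260118  0.07172057] [-0.44402683  0.51249644  1.88563436 -0.09088083  0.48733612  1.80355561] [-0.06373753 -0.00453309 -2.78123635]
rows 3 
4 0.05 -0.04 0.18 0 0 0;4 0.05 -0.04 0.18 0.1 0 0;4 0.05 -0.05 0.17 0 0 -0.1
rows 1 
4 0.03 0 0.1 0 0 0
```

Request:
{"method": "play_rows", "body": {"plan": "4 0.05 -0.04 0.18 0 0 0;4 0.05 -0.04 0.18 0 0 0;4 0.05 -0.05 0.17 0 0 0;4 0.03 0 0.1 0 0 0;4 0 0 0 0 0 0;4 0 0 0 0 0 0"}}

```text
t: 21.08
ee_pos: [568.4, -270.9, 89.0]
orientation: [2.902, -0.901, 0.381]
ft_force: [-0.8, -0.2, -3.0]
width: 50.1
```

Request:
{"method": "play_rows", "body": {"plan": "4 0.03 0 0.1 0 0 0;4 0 0 0 0 0 0"}}

```text
t: 21.32
ee_pos: [568.8, -271.2, 88.4]
orientation: [2.902, -0.901, 0.38]
ft_force: [-2.7, 2.6, 3.6]
width: 49.9
```

Run:
```python
from h import *
o=get_obs(); print(o['t'],'jar',jar(),CR.inv().apply(o['ft_force'])*[1,-1,-1])
```

```text
21.325 jar [3.14515545 0.45279553 2.26748532] [-1.35552816  0.60984982  4.97592081]
```

Request:
{"method": "play_rows", "body": {"plan": "4 -0.01 0 -0.05 0 0 0;4 -0.1 0 0.03 0 0 0;4 -0.1 0 0.03 0 0 0;4 -0.1 0 0.02 0 0 0;4 0 0 0 0 0 0;4 0 0 0 0 0 0"}}

```text
t: 22.08
ee_pos: [566.4, -269.6, 86.9]
orientation: [2.902, -0.901, 0.38]
ft_force: [-0.3, 0.3, -2.5]
width: 49.5
```

Run:
```python
from h import *
o=get_obs(); print(o['t'],'jar',jar(),CR.inv().apply(o['ft_force'])*[1,-1,-1])
```

```text
22.075 jar [-0.11113846  0.46127013  2.40171558] [-1.56632619  0.05055065 -1.97137765]
```

Request:
{"method": "play_rows", "body": {"plan": "4 -0.1 0 0.03 0 0 0;4 0 0 0 0 0 0"}}

```text
t: 22.32
ee_pos: [565.6, -269.0, 86.4]
orientation: [2.902, -0.901, 0.38]
ft_force: [-0.1, -0.1, -2.9]
width: 50.0
```

Run:
```python
from h import *
o=get_obs(); print(o['t'],'jar',jar(),CR.inv().apply(o['ft_force'])*[1,-1,-1])
```

```text
22.325 jar [-1.22178236  0.47556678  2.42392538] [-1.46557733 -0.09665035 -2.52952494]
```

Request:
{"method": "play_rows", "body": {"plan": "4 -0.1 0 0.03 0 0 0;4 0 0 0 0 0 0"}}

```text
t: 22.58
ee_pos: [564.9, -268.5, 85.8]
orientation: [2.902, -0.901, 0.38]
ft_force: [0.1, 0.4, -2.6]
width: 49.6
```

Request:
{"method": "play_rows", "body": {"plan": "4 -0.05 0 0.01 0 0 0;4 0 0 0 0 0 0"}}

```text
t: 22.82
ee_pos: [564.6, -268.3, 85.7]
orientation: [2.902, -0.901, 0.381]
ft_force: [-1.1, -0.3, -2.4]
width: 49.7
```

Run:
```python
from h import *
o=get_obs(); print(o['t'],'jar',jar(),CR.inv().apply(o['ft_force'])*[1,-1,-1])
```

```text
22.825 jar [-2.58721462  0.47578739  2.4291629 ] [-1.84707517 -0.93378628 -1.69820109]
```

Request:
{"method": "play_rows", "body": {"plan": "4 -0.05 0 0.01 0 0 0;4 0 0 0 0 0 0"}}

```text
t: 23.08
ee_pos: [564.4, -268.1, 85.5]
orientation: [2.902, -0.901, 0.381]
ft_force: [1.1, 0.5, -2.0]
width: 49.5
```

Request:
{"method": "play_rows", "body": {"plan": "4 -0.05 0 0.01 0 0 0;4 0 0 0 0 0 0"}}

```text
t: 23.32
ee_pos: [564.3, -268.0, 85.4]
orientation: [2.902, -0.901, 0.382]
ft_force: [2.3, -0.3, -3.0]
width: 49.5
```

Run:
```python
from h import *
o=get_obs(); print(o['t'],'jar',jar(),CR.inv().apply(o['ft_force'])*[1,-1,-1])
```

```text
23.325 jar [-3.13719664  0.56407589  2.47641242] [ 0.27287385  1.10042741 -3.63801975]
```

Request:
{"method": "play_rows", "body": {"plan": "4 -0.05 0 0.01 0 0 0;4 0.01 0 0.04 0 0 0;4 0 0 0 0 0 0"}}

```text
t: 23.7
ee_pos: [564.3, -268.0, 85.2]
orientation: [2.902, -0.901, 0.383]
ft_force: [1.4, -1.4, 2.5]
width: 49.2
```

Run:
```python
from h import *
o=get_obs(); print(o['t'],'jar',jar(),CR.inv().apply(o['ft_force'])*[1,-1,-1],o['moment'])
```

```text
23.7 jar [-3.29358657  0.55551591  2.28034419] [ 2.95812719 -0.35700592  1.20347814] [-0.15985742 -0.18030333  0.03933039]
```

The jar now bears on both the floor (+3.6 N) and the V (+4.4 N), with no side force. Releasing and retreating along the jar axis.

Request:
{"method": "play_rows", "body": {"plan": "5.4 0 0 0 0 0 0;5.4 0 0 0 0 0 0;8.78 0 0 0 0 0 0;8.78 0 0 0 0 0 0;8.78 0 0 0 0 0 0;8.78 -0.5 0 -1.9 0 0 0;8.78 -0.8 0 -3 0 0 0;8.78 -1 0 -4 0 0 0;8.78 0 0 0 0 0 0;8.78 0 0 0 0 0 0"}}

```text
t: 24.95
ee_pos: [526.6, -242.1, 164.5]
orientation: [2.902, -0.901, 0.381]
ft_force: [-0.6, 0.3, -0.5]
width: 87.9
```

Run:
```python
from h import *
o=get_obs(); print(o['t'],o['ee_pos'],o['ft_force'],o['width'])
d=cam('wrist'); save(d,'w8.png'); h=cv2.cvtColor(d['pixels'],cv2.COLOR_RGB2HSV)
y=box((h[:,:,0]>15)&(h[:,:,0]<32)&(h[:,:,1]>200),230,420,40,300)
nn,L,st,ce=cv2.connectedComponentsWithStats(y.astype(np.uint8))
for i in range(1,nn):
    if st[i,4]>100: q=depth(d,L==i); print(st[i],ce[i],CR.inv().apply(q-O).mean(0)*[1,-1,-1])
k=box(mask(d,40,85,120,40),0,250,60,330); q=depth(d,k); print('key',len(q),np.median(q,0))
```

```text
24.95 [ 526.60970752 -242.05865877  164.45512916] [-0.57907117  0.33159462 -0.46932159] 87.9292004562848
[ 277   83   85   53 4284] [318.98529412 108.43043884] [59.08327707  0.58267371 48.24015456]
[302 154  35  18 484] [318.65082645 161.65495868] [21.7747896   0.78064574 36.62943809]
[ 281  214   77   46 2238] [319.0974084  238.89276139] [  2.10225645   0.77580208 113.97244262]
key 1109 [ 638.9341186  -180.45832105   28.87586417]
```

View pics/w8.png

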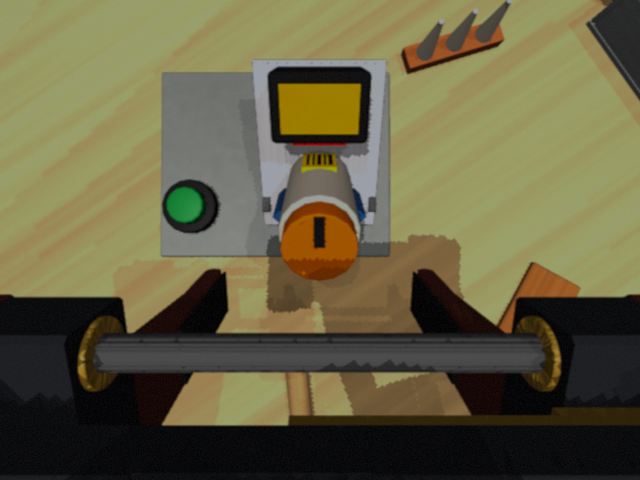

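The jar is seated. Lid (319,240), label (319,162) and scanner plate (319,108) are in one column, so the label squarely faces the window. Next is the key, with the gripper body turned so its narrow side faces the jar.

Run:
```python
from h import *
p,r=pose(); s=(p+r.apply([0,0,-100]),r)
K=np.array([638.3,-180.4,0])
s=plan(K+[0,0,150],toolR(55.6),0,start=s)
s=plan(K+[0,0,45],toolR(55.6),0,n=4,start=s)
```

```text
rows 11 
0 0.47 -1.04 1.16 1.1 -1.1 -8.1;0 0.63 -0.94 1.17 1.1 -1.1 -8.1;0 0.78 -0.81 1.18 1.1 -1.1 -8.1;0 0.91 -0.67 1.17 1.1 -1.1 -8.2;0 1.02 -0.51 1.17 1 -1 -8.1;0 1.1 -0.34 1.15 1.1 -1.1 -8.2;0 1.15 -0.16 1.14 1 -1 -8.1;0 1.18 0.03 1.12 1.1 -1.1 -8.2;0 1.19 0.22 1.09 1 -1 -8.1;0 1.16 0.4 1.07 1.1 -1.1 -8.2;0 1.12 0.58 1.04 1 -1 -8.1
rows 4 
0 0 0 2.62 0 0 0;0 0 0 2.63 0 0 0;0 -0.01 0 2.62 0 0 0;0 0 0 2.63 0 0 0
```

Request:
{"method": "play_rows", "body": {"plan": "8.78 0 0 -4 0 0 0;8.78 0 0 -6 0 0 0;0 0.47 -1.04 1.16 1.1 -1.1 -8.1;0 0.63 -0.94 1.17 1.1 -1.1 -8.1;0 0.78 -0.81 1.18 1.1 -1.1 -8.1;0 0.91 -0.67 1.17 1.1 -1.1 -8.2;0 1.02 -0.51 1.17 1 -1 -8.1;0 1.1 -0.34 1.15 1.1 -1.1 -8.2;0 1.15 -0.16 1.14 1 -1 -8.1;0 1.18 0.03 1.12 1.1 -1.1 -8.2;0 1.19 0.22 1.09 1 -1 -8.1;0 1.16 0.4 1.07 1.1 -1.1 -8.2;0 1.12 0.58 1.04 1 -1 -8.1;0 0 0 0 0 0 0;0 0 0 0 0 0 0;0 0 0 0 0 0 0"}}

```text
t: 27.0
ee_pos: [638.0, -180.6, 151.0]
orientation: [2.78, 1.462, 0.002]
ft_force: [-0.3, -0.4, -0.2]
width: 0.5
```

Run:
```python
from h import *
o=get_obs(); print(o['t'],o['ee_pos'],o['ft_force'],o['width'],o['qpos'])
s=plan(np.array([638.3,-180.4,45]),toolR(55.6),0,n=4)
```

```text
27.0 [ 637.9521894  -180.61983325  150.99472986] [-0.34492765 -0.41842222 -0.21607206] 0.47159851370021805 [-2.94013794e-01  5.58138178e-01  1.58948062e+00  4.12371666e-04
  9.92294639e-01  3.08496372e-01]
rows 4 
0 0.01 0 2.65 0 0 0;0 0.01 0 2.65 0 0 0;0 0 0 2.65 0 0 -0.1;0 0.01 0 2.65 0.1 0 0
```

Request:
{"method": "play_rows", "body": {"plan": "0 0.01 0 2.65 0 0 0;0 0.01 0 2.65 0 0 0;0 0 0 2.65 0 0 0;0 0 0 2.65 0 0 0;0 0 0 0.5 0 0 0;0 0 0 0.5 0 0 0;0 0 0 0 0 0 0"}}

```text
t: 27.88
ee_pos: [639.1, -180.4, 35.6]
orientation: [2.778, 1.463, 0.003]
ft_force: [-0.1, 0.6, 0.3]
width: 0.7
```

Request:
{"method": "play_rows", "body": {"plan": "0 0 0 0.2 0 0 0;0 0 0 0.2 0 0 0;0 0 0 0 0 0 0"}}

```text
t: 28.25
ee_pos: [638.7, -180.1, 30.9]
orientation: [2.779, 1.464, 0.002]
ft_force: [0.4, 0.1, 0.7]
width: 0.6
```

Request:
{"method": "play_rows", "body": {"plan": "0 0 0 0.2 0 0 0;0 0 0 0 0 0 0"}}

```text
t: 28.5
ee_pos: [638.8, -180.2, 28.9]
orientation: [2.778, 1.464, 0.002]
ft_force: [0.6, 0.3, 1.8]
width: 0.1
```

Request:
{"method": "play_rows", "body": {"plan": "0 0 0 0.2 0 0 0;0 0 0 0 0 0 0"}}

```text
t: 28.75
ee_pos: [638.8, -180.2, 26.9]
orientation: [2.778, 1.464, 0.002]
ft_force: [-0.3, 0.8, 3.6]
width: 0.1
```

Request:
{"method": "play_rows", "body": {"plan": "0 0 0 0.15 0 0 0;0 0 0 0 0 0 0"}}

```text
t: 29.0
ee_pos: [638.9, -180.2, 25.4]
orientation: [2.778, 1.464, 0.002]
ft_force: [-0.4, -0.3, 3.9]
width: 0.7
```

Request:
{"method": "play_rows", "body": {"plan": "0 0 0 0.1 0 0 0;0 0 0 0 0 0 0"}}

```text
t: 29.25
ee_pos: [638.8, -180.2, 24.4]
orientation: [2.778, 1.464, 0.002]
ft_force: [-0.3, 0.7, 4.1]
width: 0.8
```

Request:
{"method": "play_rows", "body": {"plan": "0 0 0 0.06 0 0 0;0 0 0 0 0 0 0"}}

```text
t: 29.5
ee_pos: [638.9, -180.2, 24.3]
orientation: [2.778, 1.464, 0.002]
ft_force: [-2.7, 1.5, 8.8]
width: 0.6
```

Request:
{"method": "play_rows", "body": {"plan": "0 0 0 0.05 0 0 0;0 0 0 0 0 0 0"}}

```text
t: 29.75
ee_pos: [638.9, -180.2, 24.3]
orientation: [2.778, 1.464, 0.003]
ft_force: [-2.9, 0.4, 12.6]
width: 0.6
```

Request:
{"method": "play_rows", "body": {"plan": "0 0 0 -0.5 0 0 0;0 0 0 -2 0 0 0;0 0 0 -4 0 0 0;0 0 0 -5 0 0 0;0 0 0 -5 0 0 0;0 0 0 -3 0 0 0;0 0 0 0 0 0 0;0 0 0 0 0 0 0"}}

```text
t: 30.75
ee_pos: [637.5, -179.9, 217.4]
orientation: [-2.779, -1.465, -0.0]
ft_force: [0.2, -0.4, 0.1]
width: 0.6
```

Run:
```python
from h import *
o=get_obs(); print(o['t'],o['ee_pos'],o['ft_force'])
d0=load('top'); d=cam('top'); s=cam('side')
a=s['pixels'][240:380,260:440]; b=d['pixels'][150:290,350:530]
im=np.hstack([cv2.resize(x,None,fx=2.2,fy=2.2,interpolation=cv2.INTER_CUBIC) for x in (a,b)])
cv2.imwrite('pics/fin.png',im[:,:,::-1])
g=lambda D,h0,h1,bx: np.round(np.array(np.nonzero(box(mask(D,h0,h1,120,50),*bx))).mean(1)[::-1],1)
for n,h0,h1,bx in (('blue',100,125,(175,215,240,285)),('green',40,85,(105,145,230,265)),('key',40,85,(370,400,195,230))): print(n,g(d0,h0,h1,bx),g(d,h0,h1,bx))
print('orange lid',g(d,5,20,(400,470,215,275)))
k=box(mask(d,40,85,120,60),370,400,195,230); print('key depth',np.median(depth(d,k),0), 'before',np.median(depth(d0,box(mask(d0,40,85,120,60),370,400,195,230)),0))
```

```text
30.75 [ 637.5469985  -179.90571764  217.35269199] [ 0.24627918 -0.42656767  0.11130005]
blue [192.8 259. ] [192.8 259. ]
green [123.3 246.3] [123.4 246.4]
key [384.9 210.9] [nan nan]
orange lid [nan nan]
key depth [nan nan nan] before [ 636.6550553  -180.1915734    32.66755201]<stdin>:7: RuntimeWarning: Mean of empty slice.
  ret = um.true_divide(
  return _methods._mean(a, axis=axis, dtype=dtype,
```

View pics/fin.png

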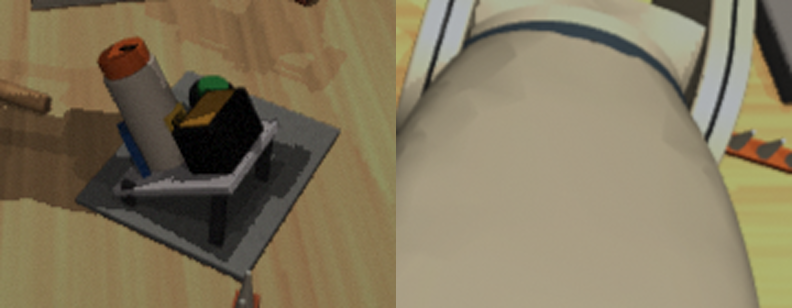

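The side view shows the jar leaning in the V on the floor plate with its label to the scanner, and the key up and clear. The arm blocks the top view of the station. Handing in.

```bash
python3 -c "
from workcell import *
print(close_job())"
```

```text
the job is handed in; nothing more can be done
None
```

The orange jar is seated in the leaning cradle with its label facing the scanner window. After letting go of it, I pressed the green key to its stop and released it. I handed the job in at about 30.8 s of the 48 s allowed.

**Regrip:** the first approach would have run joints 5 and 6 into their range limits just short of seating. I set the jar back on the batt, regripped it with the tool pitched 15°, and seated it on the second approach.

**Seating:** the jar touched both the cradle floor (about 3.6 N) and the V (about 4.4 N) before release. These contacts came about 3 mm in x and 2 mm in z from where my image-based cradle origin put them, so I relied on the forces. After release, the wrist picture had the lid, label and scanner plate in line within about 1 pixel, before the key press.

**Key:** it stopped at about 6 mm of travel, held at 12.6 N, then released. The final side view shows the jar still in place and the key up.

**Other items:** the blue and green lids were in the same place in the top view to 0.1 pixel. I did not re-measure the tiles, bowl, brush, cones or rib.

**Checks that failed:** the last top-view check of the station gave nothing, because the arm blocked that camera. The key's return and the jar's final pose therefore rest on the side picture.

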